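Gauge the medallion blanks

TASK

Open the wooden case so that its lid stays open by itself, then take out every copper blank by its handle and slide each one foot-down along a lane of the taper gauge until it wedges, leaving it standing there. When all of them stand wedged, read the gauge: put the blanks whose handle stands beyond the red line (nearer the narrow end) into the white tray and those that stopped short of it into the red tray, standing upright. Finally shut the case, and leave the jar, the tin and the bottle where they are.

Things in the scene. Friction and masses are not known exactly. Their poses are not given: they have to be found in the camera images.
- lid (a joint): hinge of the case's deep wooden lid, rad: 0 shut, 1.75 fully open against its stop. The lid (0.2 kg) falls shut below about 1.3 and falls open beyond it; no spring.
- case: dark wooden clamshell case, fixed, 150 mm (its x) by 180 mm (its y); origin at the centre of its underside, z up. Base half 16 mm high, walls 4 mm thick, inner floor 4 mm above the table, where the blanks stand; the shut lid reaches 66 mm. The hinge runs along the +y rim, parallel to its x axis.
- lid_hinge (a point): middle of the hinge line of the lid, 16 mm above the table; the lid turns about the case's x axis through this point, its free edge rising and swinging over towards the case's +y.
- lid_pin (a point): brass lift pin of the lid: round, 10 mm in diameter, sticking out 48 mm from the lid's -x side near its free edge, parallel to the hinge. The point is on its axis 28 mm out from the lid, to be pinched from above, a finger on each side; it turns between them as the lid swings. Shut: 36 mm above the table; from the hinge line 168 mm towards the case's -y and 20 mm up.
- gauge: steel taper gauge, fixed: dark plate 6 mm thick, its x from -50 to +98 mm, 162 mm wide, with three equal lanes between bright rails 10 mm high. Origin on the underside at the middle lane's mouth, z up, x along the lanes from wide to narrow. Lane centres y = +50, 0, -50 mm; lanes 44 mm wide at x = 0, narrowing 10 degrees a side to 14 mm at x = 86 mm. Before x = 0 lies a flat apron to stand a blank on.
- line (a point): the thin red line across the gauge, 50 mm from the mouths; the point is where it crosses the middle lane, on the plate's top. It is straight, along the gauge's y, over all lanes. No blank stops within 7 mm of it.
- lane1 (a point): mouth of the lane at the gauge's y = +50 mm: middle of its width, on the plate's top.
- lane2 (a point): mouth of the middle lane: middle of its width, on the plate's top.
- lane3 (a point): mouth of the lane at the gauge's y = -50 mm: middle of its width, on the plate's top.
- tray_white: white plastic tray, fixed, 190 mm (its x) by 85 mm (its y) outside, 12 mm high, walls and floor 3 mm; origin at the centre of its underside, z up. It may change places with the red one.
- tray_red: red plastic tray, same size and kind as the white one.
- blank1_grip (a point): copper blank: round copper foot 8 mm thick, of one of several diameters between 19 and 35 mm, under an upright round wooden handle 16 mm across; 52 mm tall in all, about 60 g, stands on its foot. The point is on the handle's axis 36 mm above the underside (the grip; the handle spans 8 to 52 mm); z up along the handle. In a gauge lane grip it with fingers closing along the lane. None if absent.
- blank2_grip (a point): another such blank; same handle and point, foot of another diameter. None if absent.
- blank3_grip (a point): another such blank; same handle and point, foot of another diameter. None if absent.
- blank4_grip (a point): another such blank; same handle and point, foot of another diameter. None if absent.
- blank5_grip (a point): another such blank; same handle and point, foot of another diameter. None if absent.
- blank1: the same blank's body (origin at the centre of the foot's underside).
- blank2: as blank1, for blank2.
- blank3: as blank1, for blank3.
- blank4: as blank1, for blank4.
- blank5: as blank1, for blank5.
- jar_blue: bystander: glass jar, 42 mm across, 50 mm tall; origin under its centre.
- tin_red: bystander: round red tin, 52 mm across, 30 mm tall; origin under its centre.
- bottle_amber: bystander: amber bottle, 40 mm across, 85 mm tall; origin under its centre.
Mind the look-alikes: they are no part of the job. There is more than one size of the tray_white; the job needs the smaller.

How it is judged:
By the outcome, as a careful person would: the job done as asked, in the order asked, and still so for the second after the job is handed in, with the robot touching nothing.
Of blank1, blank2, blank3, blank4, blank5 only 2 to 3 are there at a start; the rules pass over those that are not, and their reading is None.
At some moment in a run one of blank1, blank2, blank3, blank4, blank5 may be knocked a few centimetres aside while the robot is not near it.
It also fails if it takes over 210 s, if anything falls off the work surface, if the arm or the gripper's body presses on something with over 40 N, if the wrist force passes 120 N, or if a joint passes its speed limit or range.

ROBOT

A 6-joint arm with a two-finger parallel gripper is mounted at the origin on the work surface. World frame = base frame: x ahead of the robot, y to its left, z up, the work surface at z = 0. Lengths are in m, angles in rad, forces in N, time in s.
With the tool pointing down it reaches from about 0.3 to 0.825 m from the base axis. Payload 5.4 kg.
Tool frame: the origin (TCP) lies at the very end of the fingers, on their centre line; the grasp point (between the pads) lies 19 mm behind it; z points along the fingers, x is the direction in which the jaws open and shut, and the axes are right-handed (so a half turn about z gives the same grasp; the last joint's range is limited). The gripper opens to 92 mm and grips with 3 to 60 N. Pads are 20 mm wide; open, the fingers measure 128 mm over their backs; the gripper's body (75 mm by 189 mm) begins 69 mm behind the grasp point.
Start: joints at [1.104, 0.158, 1.597, -0, 1.386, -0.21], TCP at [0.146, 0.556, 0.194] pointing down, gripper open.
Joint ranges: [-2.91, 2.91], [-0.94, 2.29], [0.18, 2.7], [-1.29, 4.43], [0.17, 2.64], [-3, 3]. Speed limits (rad/s): [2.57, 2.57, 3.14, 3.14, 3.14, 3.14].

INTERFACE

Orientations are given as a rotation vector (axis times angle).
In Python, from workcell import bot gives the robot as it stands. Calls block until the motion is done:
- bot.goto(position, orientation): joint-space move of the TCP to a pose.
- bot.line_to(position, rot=None, max_speed=0.15): straight line of the TCP; rot=None keeps the orientation; max_speed is the mean speed in m/s.
- bot.set_joints(angles): joint-space move.
- bot.set_gripper(opening, newtons=None): opening from 0.0 (shut) to 1.0 (fully open); newtons is the grip in N (None keeps the last); returns when the fingers have stopped.
- bot.hold(seconds).
- bot.inverse_kinematics(position, orientation): joint angles nearest the present ones, or None.
- bot.read_camera(name): name is "scene" or "top" or "wrist"; returns a dict with "pixels" (400x640x3 uint8, blue, green, red), "fx", "fy", "cx", "cy" (pixels), "k1" (the pictures are not rectified: a ray, as slopes to the right and down, at radius r is drawn at 1 + k1 r^2 times it, then the intrinsics apply), "R" (3x3) and "t" (3): a world point X has camera coordinates R X + t. Camera axes: x right, y down, z forward; pixel columns grow to the right and rows downward; lengths in m; the calibration is good to about 2 mm. A picture is of the moment at which its call begins. There is no depth.
A pose or a line that the arm cannot do raises bot.MotionError and nothing moves.
- bot.job_done(): hands the job in, once; it reports no verdict.
Readings, each from a call of its own:
- bot.current_clock(): time.
- bot.current_joints(): joint angles.
- bot.current_joint_vel(): joint speeds.
- bot.current_effort(): joint torques, N m.
- bot.current_ee_pos(): TCP position.
- bot.current_tool_rot(): TCP orientation.
- bot.current_contact_force(): force on the tool from outside, world axes, zero at the start.
- bot.current_ft_torque(): the same for the moment, N m.
- bot.current_opening(): opening from 0.0 (shut) to 1.0 (fully open).
Only numpy, scipy, OpenCV 4.12 (cv2) and the standard library are available. Lean on these libraries where they do the work, as an engineer would, in place of code of your own. Each camera call takes 0.05 s, during which the arm holds its last target. There are 200 camera calls.

## Working session

There is one attempt and no reset: what is moved stays moved. The work goes in short steps, each a Python script; the robot and the scene stay as the last script left them, time stands still between calls to the robot, and variables do not carry over. Pictures are saved under pics/ and viewed, about 12 in all and at most 16, crops included, and the job is handed in when it is done.

```bash
ls; mkdir -p pics; python3 - <<'E'
from workcell import bot
import cv2,numpy as np
for n in("scene","top"):
    c=bot.read_camera(n);cv2.imwrite(f"pics/{n}0.png",c["pixels"])
    print(n,c["fx"],c["fy"],c["cx"],c["cy"],c["k1"],np.round(c["R"],3).tolist(),np.round(c["t"],3))
print(bot.current_clock(),bot.current_tool_rot())
E
```

```text
pics
scene 508.85776159055155 508.85776159055155 323.3186413869012 202.35086630400573 -0.02244293785913136 [[0.757, 0.653, -0.006], [0.544, -0.636, -0.548], [-0.361, 0.412, -0.836]] [-0.405 -0.238  1.624]
top 448.15498263838674 448.15498263838674 317.0431752453936 197.27018282946705 0.008579073142621753 [[0.011, -1.0, 0.026], [-0.995, -0.014, -0.098], [0.099, -0.025, -0.995]] [-0.014  0.548  1.094]
0.1 [ 2.48707931e+00  1.91828280e+00 -2.33097899e-03]
```

View pics/top0.png

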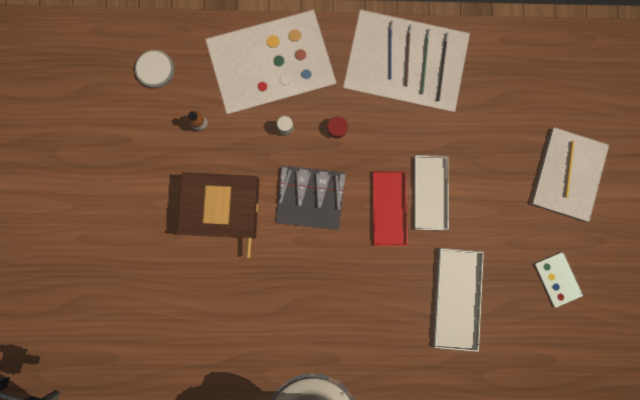

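View pics/scene0.png

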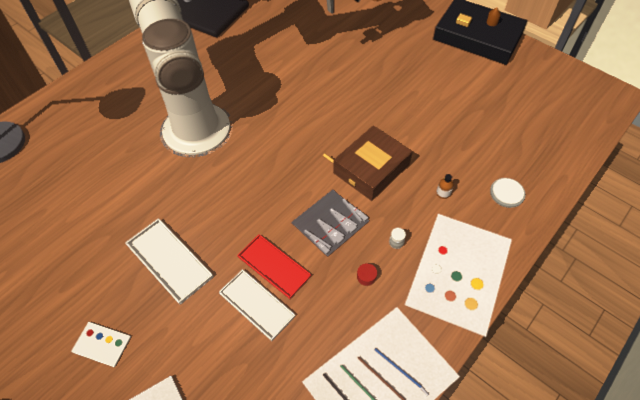

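The top view shows the case at (219,205), its pin at (249,248), the gauge at (311,198) with its apron towards the robot, the red tray at (390,208) and the small white tray at (431,193). The big white tray at (459,300) is the decoy. The bystanders are at (197,121), (285,125) and (338,127). The scene view agrees with this.

```bash
cat > h.py <<'E'
from workcell import bot
import cv2,numpy as np
from scipy.spatial.transform import Rotation as Ro
def cam(n,save=None):
    c=bot.read_camera(n); c["R"]=np.array(c["R"]);c["t"]=np.array(c["t"])
    if save: cv2.imwrite(f"pics/{save}.png",c["pixels"]); np.savez(f"pics/{save}.npz",**c)
    return c
def load(s): return dict(np.load(f"pics/{s}.npz"))
def proj(c,X):
    p=c["R"]@np.asarray(X,float)+c["t"]; s=p[:2]/p[2]; s=s*(1+c["k1"]*(s@s))
    return np.array([c["fx"]*s[0]+c["cx"],c["fy"]*s[1]+c["cy"]])
def ray(c,uv):
    d=np.array([(uv[0]-c["cx"])/c["fx"],(uv[1]-c["cy"])/c["fy"]]); s=d.copy()
    for _ in range(8): s=d/(1+c["k1"]*(s@s))
    return -c["R"].T@c["t"], c["R"].T@np.array([*s,1.])
def onz(c,uv,z):
    o,d=ray(c,uv); return o+d*(z-o[2])/d[2]
def tri(obs):  # [(cam,uv),...] -> point, residual
    A=np.zeros((3,3));b=np.zeros(3);L=[]
    for c,uv in obs:
        o,d=ray(c,uv);d/=np.linalg.norm(d);P=np.eye(3)-np.outer(d,d);A+=P;b+=P@o;L.append((P,o))
    X=np.linalg.solve(A,b); return X,[np.linalg.norm(P@(X-o)) for P,o in L]
def rv(yaw,tilt=0,ax='x'):  # tool down, jaw axis at yaw from world x; then tilt about a world axis
    return (Ro.from_euler(ax,tilt)*Ro.from_euler('z',yaw)*Ro.from_euler('x',np.pi)).as_rotvec()
E
python3 - <<'E'
from h import *
c=cam("top","t1");s=cam("scene","s1")
for n,uv,z in [("pin",(249,248),.036),("caseTL",(180,173),.066),("caseBR",(257,238),.066),("g_apronL",(277,223),.006),("g_apronR",(340,229),.006),("gTL",(283,168),.006),("gTR",(345,172),.006),("red",(390,208),.006),("white",(431,193),.006),("bot",(200,124),0),("jar",(285,128),.02),("tin",(338,128),.02)]:
    print(n,onz(c,uv,z).round(3))
print(bot.current_joints())
for p in [(.47,.2,.38),(.45,.1,.35)]:
    for y in(0,np.pi/2,-np.pi/2): print(p,y,bot.inverse_kinematics(p,rv(y)))
w=cam("wrist","w1");print(w["fx"],(-w["R"].T@w["t"]-bot.current_ee_pos()).round(3),w["R"].round(2))
E
```

```text
pin [0.42  0.158 0.036]
caseTL [0.598 0.324 0.066]
caseBR [0.445 0.136 0.066]
g_apronL [0.483 0.093 0.006]
g_apronR [ 0.47  -0.067  0.006]
gTL [0.624 0.08  0.006]
gTR [ 0.616 -0.079  0.006]
red [ 0.525 -0.194  0.006]
white [ 0.565 -0.3    0.006]
bot [0.737 0.297 0.   ]
jar [0.725 0.077 0.02 ]
tin [ 0.728 -0.059  0.02 ]
[ 1.10388091e+00  1.58829807e-01  1.59773366e+00  3.15939886e-05
  1.38617460e+00 -2.10075905e-01]
(0.47, 0.2, 0.38) 0 [ 1.65372768e-01 -6.03099766e-02  1.46247695e+00 -4.44089210e-16
  1.73942568e+00  1.65372768e-01]
(0.47, 0.2, 0.38) 1.5707963267948966 [ 1.65372768e-01 -6.03099766e-02  1.46247695e+00 -4.44089210e-16
  1.73942568e+00 -1.40542356e+00]
(0.47, 0.2, 0.38) -1.5707963267948966 [ 1.65372768e-01 -6.03099766e-02  1.46247695e+00 -4.44089210e-16
  1.73942568e+00  1.73616910e+00]
(0.45, 0.1, 0.35) 0 [-4.44564254e-02 -1.98111551e-01  1.64477026e+00 -4.44089210e-16
  1.69493394e+00 -4.44564254e-02]
(0.45, 0.1, 0.35) 1.5707963267948966 [-4.44564254e-02 -1.98111551e-01  1.64477026e+00 -4.44089210e-16
  1.69493394e+00 -1.61525275e+00]
(0.45, 0.1, 0.35) -1.5707963267948966 [-4.44564254e-02 -1.98111551e-01  1.64477026e+00 -4.44089210e-16
  1.69493394e+00  1.52633990e+00]
305.23951194683974 [-0.075  0.021  0.191] [[ 0.26  0.97 -0.  ]
 [ 0.93 -0.24  0.28]
 [ 0.27 -0.07 -0.96]]
```

```bash
python3 - <<'E'
from h import *
R=rv(np.pi/2)
bot.goto([.40,.13,.22],R); cam("wrist","a1")
bot.line_to([.44,.02,.2],max_speed=.2); cam("wrist","a2")
print(bot.current_clock())
a=[cv2.imread(f"pics/a{i}.png") for i in(1,2)]
cv2.imwrite("pics/a.png",np.vstack(a)[:, :])
E
python3 -c "
import cv2
a=cv2.imread('pics/a.png');print(a.shape)
cv2.imwrite('pics/a_v.png',cv2.resize(a,(480,600)))"
```

```text
2.9
(800, 640, 3)
```

View pics/a1.png

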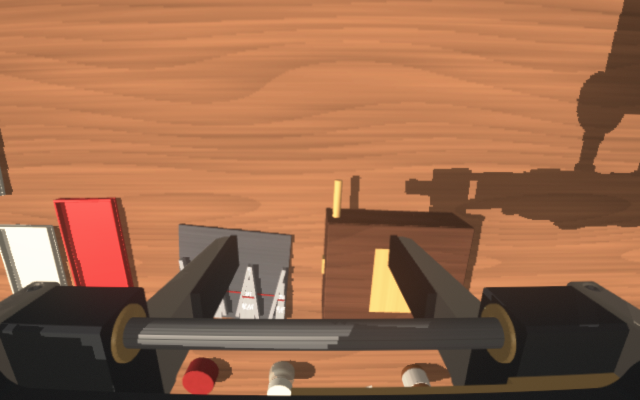

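View pics/a2.png

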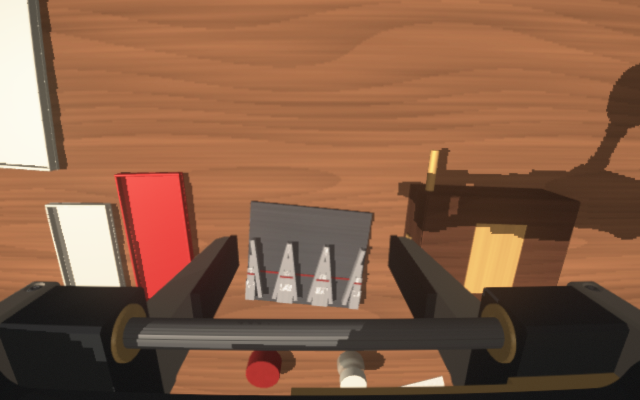

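Both wrist views show the pin clearly: tip (338,181) and root (337,215) in a1, tip (434,151) and root (431,190) in a2. They also show the gauge plate corners. I'll fit the poses from several views.

```bash
python3 - <<'E'
from h import *
from scipy.optimize import least_squares
C={k:load(k) for k in("a1","a2","t1","s1")}
print("pin tip",tri([(C["a1"],(338,181)),(C["a2"],(434,151))]))
print("pin root",tri([(C["a1"],(337,214)),(C["a2"],(431,188))]))
def fit(obs,x0,n):
    def f(v):
        r=[]
        for k,uv,P in obs:
            c,s=np.cos(v[2]),np.sin(v[2]);X=[v[0]+c*P[0]-s*P[1],v[1]+s*P[0]+c*P[1],v[3]+P[2]]
            r+=list((proj(C[k],X)-uv)*(1 if k[0]=='a' else 1))
        return np.array(r)
    o=least_squares(f,x0,loss="soft_l1");print(n,o.x.round(4));print(f(o.x).reshape(-1,2).round(1).tolist());return o.x
G=[("a2",(251,202),(-.05,-.081,.006)),("a2",(371,212),(-.05,.081,.006)),("a2",(246,300),(.098,-.081,.006)),("a2",(362,308),(.098,.081,.006)),
("a1",(179,225),(-.05,-.081,.006)),("a1",(292,234),(-.05,.081,.006)),
("t1",(277,223),(-.05,.081,.006)),("t1",(340,229),(-.05,-.081,.006)),("t1",(283,167),(.098,.081,.006)),("t1",(345,172),(.098,-.081,.006))]
fit(G,[.52,0,0,0],"gauge")
K=[("a1",(338,181),(-.123,-.078,.036)),("a2",(434,151),(-.123,-.078,.036)),("a1",(327,222),(-.075,-.09,.066)),("a1",(472,227),(-.075,.09,.066)),("a2",(399,193),(-.075,-.09,.066)),("a2",(579,202),(-.075,.09,.066)),
("t1",(182,173),(.075,.09,.066)),("t1",(259,176),(.075,-.09,.066)),("t1",(180,234),(-.075,.09,.066)),("t1",(257,238),(-.075,-.09,.066)),("t1",(249,257),(-.123,-.078,.036))]
fit(K,[.52,.23,0,0],"case")
c=C["t1"]
for n,uv in dict(red=[(373,172),(405,172),(407,244),(373,245)],white=[(413,156),(447,155),(449,230),(415,230)]).items():
    P=np.array([onz(c,u,.012)[:2] for u in uv]);print(n,P.mean(0).round(3),P.round(3).tolist())
t=C["t1"]["pixels"][150:270,165:465];cv2.imwrite("pics/tc.png",cv2.resize(t,None,fx=2.6,fy=2.6,interpolation=cv2.INTER_CUBIC))
E
```

```text
pin tip (array([0.4011706 , 0.16244678, 0.03471531]), [np.float64(4.690225749761219e-05), np.float64(4.690225749748518e-05)])
pin root (array([0.44417603, 0.1619849 , 0.03803301]), [np.float64(0.00044281689169799415), np.float64(0.0004428168916979066)])
gauge [ 0.5275  0.0144 -0.0878 -0.0006]
[[-1.3, -0.3], [0.9, -0.1], [1.0, -0.7], [-4.5, -0.4], [-1.5, -0.1], [-1.1, 0.3], [-2.5, -0.6], [-1.9, -0.2], [-2.3, -2.0], [-1.5, -0.6]]
case [ 0.5244  0.2329 -0.0448 -0.0018]
[[-1.5, -2.6], [-1.5, -2.7], [-1.2, 0.1], [0.3, 1.0], [26.6, 1.1], [-0.7, -1.0], [0.4, -1.9], [-1.9, -0.4], [-3.0, -0.6], [-4.3, -0.3], [-1.1, 0.2]]
red [ 0.525 -0.192] [[0.617, -0.15], [0.618, -0.232], [0.434, -0.236], [0.431, -0.15]]
white [ 0.566 -0.299] [[0.66, -0.253], [0.664, -0.341], [0.471, -0.343], [0.47, -0.256]]
```

View pics/tc.png

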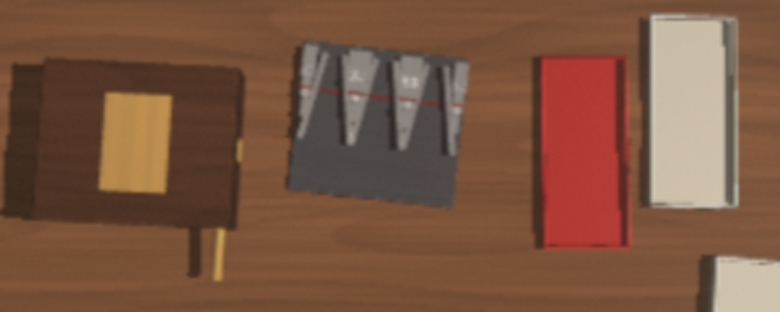

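```bash
cat >> h.py <<'E'
CY=-.045
PIN0=np.array([.4205,.162,.036])
EY=np.array([-np.sin(CY),np.cos(CY),0]);EZ=np.array([0,0,1.])
def pin(th,p0=PIN0):
    h=p0+.168*EY-.020*EZ; r=np.hypot(.168,.02);a=th+np.arctan2(.02,.168)
    return h-r*np.cos(a)*EY+r*np.sin(a)*EZ
G=np.array([0,0,.019])
E
python3 - <<'E'
from h import *
R=rv(np.pi/2+CY)
bot.set_gripper(.6,20)
bot.goto(pin(0)-G+[0,0,.06],R)
bot.line_to(pin(0)-G,max_speed=.1)
bot.set_gripper(0,20)
print(bot.current_opening()*92,bot.current_contact_force(),bot.current_ee_pos())
for th in np.linspace(0,1.70,11)[1:]:
    bot.line_to(pin(th)-G,max_speed=.12)
    print(round(th,2),np.round(bot.current_contact_force(),1),round(bot.current_opening()*92,1))
bot.set_gripper(.5)
p=bot.current_ee_pos()
bot.line_to(np.array(p)+[0,0,.08],max_speed=.2)
bot.goto([.42,.10,.25],rv(np.pi/2))
cam("wrist","b1");cam("top","bt");cam("scene","bs");print(bot.current_clock())
E
```

```text
7.650232955651112 [-1.55162621 -4.85083167  1.48448075] [0.42041036 0.16104279 0.0169045 ]
0.17 [-0.7 -6.8  1.3] 6.1
0.34 [-0.9 -0.  -0.6] 0.2
0.51 [-0.6 -1.  -0.5] 0.4
0.68 [ 0.8 -0.3  1.2] 0.7
0.85 [0.5 0.1 0.2] 0.2
1.02 [-0.2  0.6 -0.9] 0.3
1.19 [-0.1 -0.2 -0.2] 0.4
1.36 [-0.3 -0.   0.7] 0.8
1.53 [ 0.5 -0.3  0.3] 0.5
1.7 [-0.4 -0.2 -0. ] 0.5
12.3917
```

View pics/b1.png

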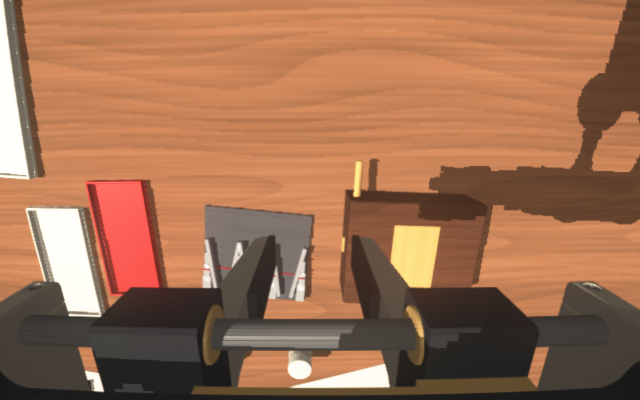

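The lid slipped off early and is still shut. I'll measure the pin again by colour segmentation in all the views.

```bash
python3 - <<'E'
from h import *
box={"a1":(320,170,350,222),"a2":(420,140,446,196),"b1":(345,150,372,200),"t1":(240,230,256,262),"bt":(240,230,256,262)}
ob=[[],[]]
for k,(x0,y0,x1,y1) in box.items():
    c=load(k);im=c["pixels"][y0:y1,x0:x1]
    hsv=cv2.cvtColor(im,cv2.COLOR_BGR2HSV);m=((hsv[...,0]>14)&(hsv[...,0]<32)&(hsv[...,1]>90)&(hsv[...,2]>110)).astype(np.uint8)
    n,l,s,_=cv2.connectedComponentsWithStats(m);i=1+np.argmax(s[1:,4]);ys,xs=np.where(l==i)
    rows=np.unique(ys);mid=np.array([[xs[ys==r].mean(),r] for r in rows]);
    vx=np.polyfit(mid[:,1],mid[:,0],1);e=[(np.polyval(vx,r)+x0,r+y0) for r in(rows[0]-.5,rows[-1]+.5)]
    print(k,np.round(e,1).tolist(),s[i,4])
    if k[0] in"ab" and k!="bt":
        ob[0].append((c,e[0]));ob[1].append((c,e[1]))
    else:
        for z in(.03,.036): print(z,[onz(c,u,z).round(4) for u in e])
for o in ob: print(tri(o))
print("pairs",[tri([ob[0][i],ob[0][j]])[0].round(4) for i,j in((0,1),(0,2),(1,2))])
E
```

```text
a1 [[337.6, 179.5], [335.4, 217.5]] 293
a2 [[434.4, 149.5], [429.8, 189.5]] 315
b1 [[358.7, 160.5], [356.1, 197.5]] 267
t1 [[249.2, 236.5], [248.0, 257.5]] 93
0.03 [array([0.4485, 0.1592, 0.03  ]), array([0.3971, 0.1608, 0.03  ])]
0.036 [array([0.4484, 0.1584, 0.036 ]), array([0.3973, 0.1601, 0.036 ])]Traceback (most recent call last):
  File "<stdin>", line 7, in <module>
    return _wrapfunc(a, 'argmax', axis=axis, out=out, **kwds)
    return bound(*args, **kwds)
ValueError: attempt to get argmax of an empty sequence
```

```bash
python3 - <<'E'
from h import *
A,B,D=load("a1"),load("a2"),load("b1")
T=[(A,(337.6,179.5)),(B,(434.4,149.5)),(D,(358.7,160.5))];Q=[(A,(335.4,217.5)),(B,(429.8,189.5)),(D,(356.1,197.5))]
print(tri(T));print(tri(Q))
print([tri([o[i],o[j]])[0].round(4).tolist() for o in(T,Q) for i,j in((0,1),(0,2),(1,2))])
E
```

```text
(array([0.39899956, 0.16175541, 0.03696207]), [np.float64(0.0001606072105333565), np.float64(0.00016483665491688469), np.float64(3.9823380892403163e-05)])
(array([0.44680935, 0.15935185, 0.04264039]), [np.float64(0.00020818961951485536), np.float64(0.001424748544315896), np.float64(0.0013277888909384162)])
[[0.399, 0.1618, 0.0369], [0.3992, 0.1619, 0.0356], [0.399, 0.1617, 0.0373], [0.446, 0.1593, 0.0429], [0.4507, 0.1606, 0.0323], [0.4465, 0.159, 0.0436]]
```

```bash
sed -i 's/^PIN0=.*/PIN0=np.array([.4195,.1603,.036])/' h.py; python3 - <<'E'
from h import *
R=rv(np.pi/2+CY)
st=lambda n:print(n,np.round(bot.current_contact_force(),1),round(bot.current_opening()*92,2),np.round(bot.current_ee_pos(),4),round(bot.current_clock(),1))
bot.set_gripper(.4,35)
bot.goto(pin(0)-G+[0,0,.06],R)
bot.line_to(pin(0)-G,max_speed=.1);st("at")
bot.set_gripper(0,35);st("closed");bot.hold(.3);st("held")
for th in (.03,.06,.1,.15):
    bot.line_to(pin(th)-G,max_speed=.05);st(th)
cam("wrist","c1")
E
```

```text
at [ 0.1 -0.6 -0. ] 36.77 [0.4204 0.1603 0.0178] 14.2
closed [0.5 3.8 0.3] 6.13 [0.4198 0.1609 0.0172] 14.8
held [1.4 5.3 1. ] 5.74 [0.4198 0.1608 0.0172] 15.1
0.03 [ 1.6  4.5 -1.7] 6.0 [0.4198 0.1616 0.0222] 15.4
0.06 [-0.2 -1.1  0.8] 0.55 [0.4195 0.1612 0.0271] 15.6
0.1 [0.1 0.4 0.2] 0.6 [0.4199 0.163  0.034 ] 15.9
0.15 [ 0.2 -0.4 -0.4] 0.39 [0.4202 0.1653 0.0424] 16.2
```

View pics/c1.png

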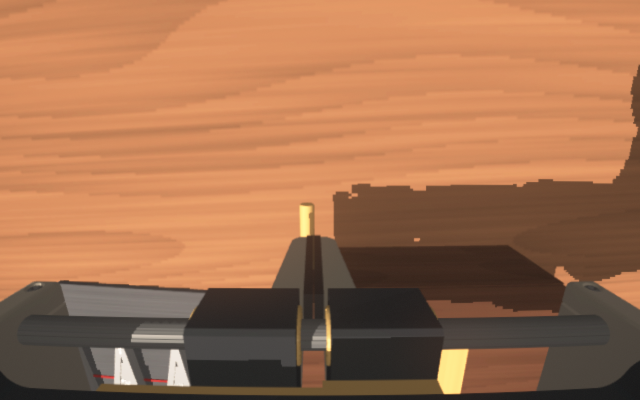

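```bash
python3 - <<'E'
from h import *
R=rv(np.pi/2+CY)
st=lambda n:print(n,np.round(bot.current_contact_force(),1),round(bot.current_opening()*92,2),np.round(bot.current_ee_pos(),4),round(bot.current_clock(),1))
bot.line_to(pin(0)-G+[0,0,.06],max_speed=.15)
bot.set_gripper(.4,8)
D=np.array([0,0,-.008])
bot.line_to(pin(0)-G+D,max_speed=.1);st("at")
for f in(8,14):
    bot.set_gripper(0,f);st(f)
for th in (.03,.06,.1,.15):
    bot.line_to(pin(th)-G+D,max_speed=.03);st(th)
E
```

```text
at [-0.1  0.1 -0.7] 37.03 [0.42   0.1604 0.0095] 18.2
8 [-0.2  3.4  0.8] 9.53 [0.4199 0.1609 0.0093] 18.7
14 [-0.   5.8  1.8] 9.24 [0.4198 0.1609 0.0093] 18.9
0.03 [ 2.3  6.1 -1.4] 9.31 [0.4198 0.1615 0.014 ] 19.2
0.06 [ 1.6  6.3 -1.7] 9.52 [0.4199 0.1623 0.019 ] 19.5
0.1 [ 2.2  5.3 -2.6] 9.3 [0.4199 0.1637 0.0256] 19.9
0.15 [ 2.3  6.6 -3.6] 9.93 [0.4199 0.1658 0.0337] 20.4
```

```bash
python3 - <<'E'
from h import *
D=np.array([0,0.001,-.008])
for th in np.r_[np.arange(.25,1.75,.125),1.72]:
    bot.line_to(pin(th)-G+D,max_speed=.1)
    f=np.array(bot.current_contact_force());o=bot.current_opening()*92
    print(round(th,2),f.round(1),round(o,1))
    if o<6: print("slip");break
else:
    bot.set_gripper(.4);bot.line_to(np.array(bot.current_ee_pos())+[0,0,.06],max_speed=.2)
    bot.goto([.42,.10,.25],rv(np.pi/2))
    cam("wrist","d1");cam("top","dt");cam("scene","ds")
print(bot.current_clock())
E
```

```text
0.25 [ 1.1 -1.1 -0.7] 9.3
0.38 [-0.2 -4.7  0.9] 9.2
0.5 [-1.  -7.1  4.4] 9.3
0.62 [-2.8 -9.3  6.7] 9.2
0.75 [ -3.5 -10.2  10. ] 9.6
0.88 [-4.4 -7.6 11.6] 9.2
1.0 [-4.4 -5.9 10.5] 9.6
1.12 [-4.4 -2.7  8.3] 9.1
1.25 [-4.1 -1.1  6.4] 9.3
1.38 [-3.7 -0.3  4.3] 9.2
1.5 [-4.6 -0.4  1.5] 9.3
1.62 [-4.1 -0.2  1. ] 9.6
1.72 [-4.7  0.4 -0.7] 9.3
27.175
```

View pics/d1.png

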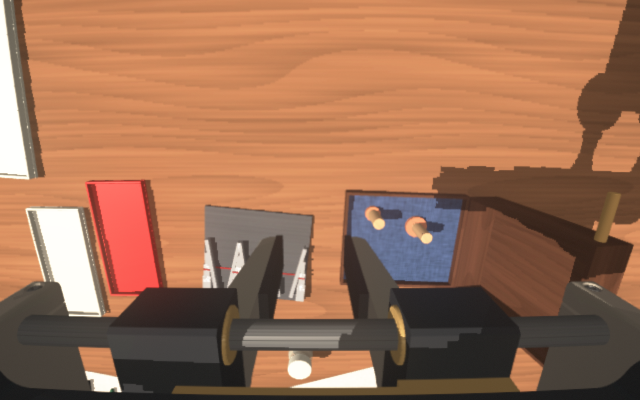

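The lid stays open. Two blanks are visible, with handle tops at (378,223) and (426,238), and the left finger may be hiding a third. I'll take a second view from the side.

```bash
python3 - <<'E'
from h import *
bot.line_to([.44,.0,.22],max_speed=.25)
e=cam("wrist","e1")["pixels"];t=cam("top","et")["pixels"]
im=np.hstack([cv2.resize(e[150:330,380:640],(520,360),interpolation=2),cv2.resize(t[165:245,160:270],(280,204)).copy() if 0 else np.pad(cv2.resize(t[165:245,170:270],(275,220),interpolation=2),((0,140),(0,0),(0,0)))])
cv2.imwrite("pics/e.png",im);print(im.shape)
E
```

```text
(360, 795, 3)
```

View pics/e.png

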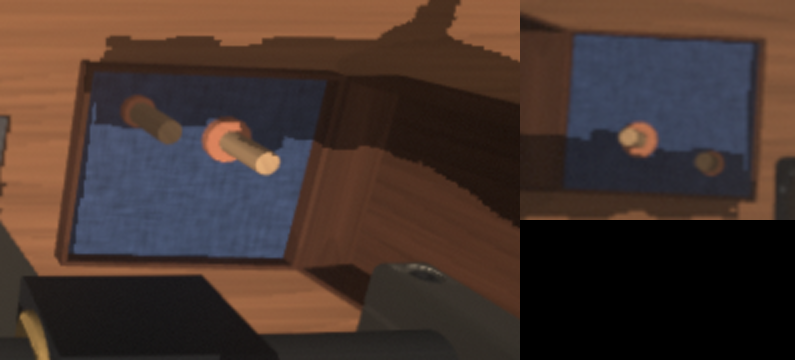

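Exactly two blanks are in the case. A's top is at crop (171,132) and B's top is at (267,161).

```bash
python3 - <<'E'
from h import *
d,e,t=load("d1"),load("e1"),load("et")
for n,a,b,fa,fb,tt in (("A",(378.5,223),(465.5,216),(374,214),(450,205),(238,224)),("B",(426,238),(513.5,230.5),(416,227),(494,220),(210,215))):
    X,r=tri([(d,a),(e,b)]);F,q=tri([(d,fa),(e,fb)])
    print(n,"top",X.round(4),np.round(r,4),"foot",F.round(4),"top@.056",onz(d,a,.056).round(4),onz(e,b,.056).round(4),"foot@.012",onz(d,fa,.012).round(4),onz(e,fb,.012).round(4),"topcam",onz(t,tt,.056).round(4))
hc=pin(0)+.168*EY; print("hinge y",hc)
E
```

```text
A top [0.4789 0.1879 0.0602] [0.0006 0.0006] foot [0.4819 0.192  0.0076] top@.056 [0.4798 0.1887 0.056 ] [0.4809 0.1902 0.056 ] foot@.012 [0.4814 0.1912 0.012 ] [0.4796 0.1897 0.012 ] topcam [0.4779 0.1836 0.056 ]
B top [0.5004 0.2544 0.0576] [0.0005 0.0005] foot [0.5021 0.2559 0.0114] top@.056 [0.5016 0.2551 0.056 ] [0.5005 0.2553 0.056 ] foot@.012 [0.502  0.2557 0.012 ] [0.5017 0.2554 0.012 ] topcam [0.4988 0.2514 0.056 ]
hinge y [0.42705745 0.32812993 0.036     ]
```

```bash
cat >> h.py <<'E'
GO=np.array([.5275,.0144]);GY=-.0878
def g(x,y,z):
    c,s=np.cos(GY),np.sin(GY);return np.array([GO[0]+c*x-s*y,GO[1]+s*x+c*y,z])
def st(n):print(n,np.round(bot.current_contact_force(),1),round(bot.current_opening()*92,1),np.round(bot.current_ee_pos(),4),round(bot.current_clock(),1))
E
python3 - <<'E'
from h import *
a=load("a2")
for uv,y in(((254,239),-.075),((290,243),-.025),((325,247),.025),((364,252),.075)): print(onz(a,uv,.011).round(4),g(0,y,.011).round(4))
R=rv(GY);P=np.array([.480,.190,.019])
bot.set_gripper(.33,20)
bot.goto(P+[0,0,.08],R)
bot.line_to(P,max_speed=.12);st("at")
bot.set_gripper(0,20);st("grip")
bot.line_to(P+[0,0,.01],max_speed=.1);st("up1")
bot.line_to(P+[0,0,.08],max_speed=.15);st("up")
p=g(-.025,-.05,.075);bot.line_to(p,max_speed=.2);st("apron")
cam("wrist","f1");s=cam("scene","fs")["pixels"]
w=load("f1")["pixels"]
cv2.imwrite("pics/f.png",np.vstack([w[:, :],cv2.resize(s[100:300,220:540],(640,400))])[:])
cv2.imwrite("pics/f.png",cv2.resize(cv2.imread("pics/f.png"),(480,600)))
E
```

```text
[ 0.5211 -0.058   0.011 ] [ 0.5209 -0.0603  0.011 ]
[ 0.5269 -0.0097  0.011 ] [ 0.5253 -0.0105  0.011 ]
[0.5328 0.0375 0.011 ] [0.5297 0.0393 0.011 ]
[0.5403 0.0907 0.011 ] [0.5341 0.0891 0.011 ]
at [-0.4 -0.7  0.2] 30.1 [0.4807 0.1901 0.0197] 30.8
grip [-0.5  1.   4.2] 15.1 [0.4806 0.1901 0.0198] 31.1
up1 [-0.7  0.5 -0.5] 15.1 [0.4806 0.1901 0.0295] 31.4
up [-0.9  0.4 -1.8] 15.5 [0.4793 0.1899 0.0981] 32.0
apron [-0.9 -0.4 -1.5] 15.2 [ 0.498  -0.0324  0.0749] 33.3
```

View pics/f.png

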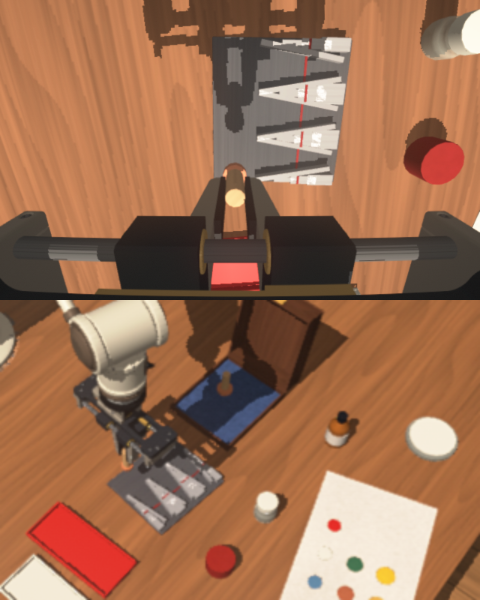

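Blank A is held over the apron. The wrist view shows the gauge well: full-resolution plate corners (284,51), (467,51) and (444,247), and rail tips (344,124) and (341,184). I'll refine the gauge pose from these and then slide.

```bash
python3 - <<'E'
from h import *
from scipy.optimize import least_squares
C={"a2":load("a2"),"f1":load("f1")}
O=[("f1",(284,51),(-.05,.081,.006)),("f1",(467,51),(.098,.081,.006)),("f1",(444,247),(.098,-.081,.006)),("f1",(344,124),(0,.025,.014)),("f1",(341,184),(0,-.025,.014)),
("a2",(251,202),(-.05,-.081,.006)),("a2",(371,212),(-.05,.081,.006)),("a2",(246,300),(.098,-.081,.006)),("a2",(362,308),(.098,.081,.006))]
def f(v,sel=O):
    r=[]
    for k,uv,P in sel:
        c,s=np.cos(v[2]),np.sin(v[2]);r+=list(proj(C[k],[v[0]+c*P[0]-s*P[1],v[1]+s*P[0]+c*P[1],P[2]])-uv)
    return np.array(r)
for sel in(O,O[:5]):
    o=least_squares(f,[.5275,.0144,-.0878],loss="soft_l1",args=(sel,));print(o.x.round(4),f(o.x,sel).reshape(-1,2).round(1).tolist())
im=C["f1"]["pixels"][20:270,260:500];cv2.imwrite("pics/fc.png",cv2.resize(im,None,fx=2.4,fy=2.4,interpolation=2))
E
```

```text
[ 0.5272  0.0135 -0.09  ] [[-3.5, -1.2], [1.4, 0.8], [0.9, -4.7], [-0.4, -0.3], [0.9, 0.8], [-2.0, -0.5], [0.4, -0.1], [0.2, -0.8], [-5.2, -0.2]]
[ 0.527   0.0133 -0.0944] [[-3.3, -1.1], [1.4, 1.8], [0.2, -4.0], [-0.5, 0.1], [0.5, 1.1]]
```

View pics/fc.png

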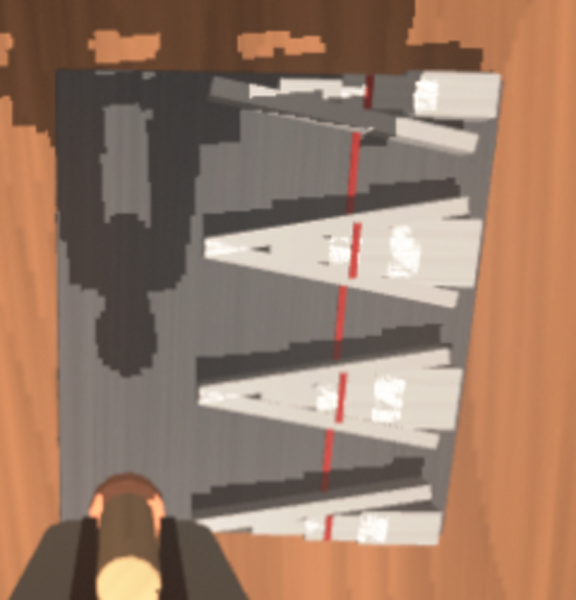

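```bash
sed -i 's/^GO=.*/GO=np.array([.527,.0134]);GY=-.092/' h.py; cat >> h.py <<'E'
def slide(ly,zt):  # blank held above apron; zt = TCP height standing on plate
    R=rv(GY); u=np.array([np.cos(GY),np.sin(GY),0])
    bot.line_to(g(-.025,ly,zt+.012),R,max_speed=.15)
    f0=np.array(bot.current_contact_force())
    z=zt+.012
    while z>zt-.003:
        z-=.0015;bot.line_to(g(-.025,ly,z),max_speed=.05)
        f=np.array(bot.current_contact_force())-f0
        if f[2]>1.5: break
    st(f"down z={z:.4f}")
    z+=.0003; x=-.025
    while x<.085:
        x+=.003 if x<.012 else .0015
        bot.line_to(g(x,ly,z),max_speed=.06)
        f=np.array(bot.current_contact_force())-f0
        if -f@u>7: break
    st(f"wedge cmd x={x:.4f} f={f.round(1)}")
    p=np.array(bot.current_ee_pos());c,s=np.cos(GY),np.sin(GY);d=p[:2]-GO
    print("gauge xy",c*d[0]+s*d[1],-s*d[0]+c*d[1])
    bot.hold(.2);bot.set_gripper(.32);st("rel")
    p=np.array(bot.current_ee_pos());bot.line_to(p+[0,0,.08],max_speed=.2)
E
python3 - <<'E'
from h import *
slide(-.05,.0215)
bot.line_to(g(.02,.05,.16),max_speed=.25)
cam("wrist","h1");cam("top","ht");cam("scene","hs");st("end")
E
```

```text
down z=0.0215 [-0.5 -0.1  2.8] 15.1 [ 0.4979 -0.0342  0.0218] 35.8
wedge cmd x=0.0590 f=[-8.1  1.1 12. ] [-8.8  1.3 11.1] 15.4 [ 0.5795 -0.0415  0.0219] 46.6
gauge xy 0.057275685764617654 -0.04979872244277707
rel [ 0.3  0.  -0.1] 29.4 [ 0.5811 -0.0418  0.0215] 47.2
end [-0.3 -0.  -0.3] 29.4 [0.551  0.0602 0.1585] 48.5
```

View pics/h1.png

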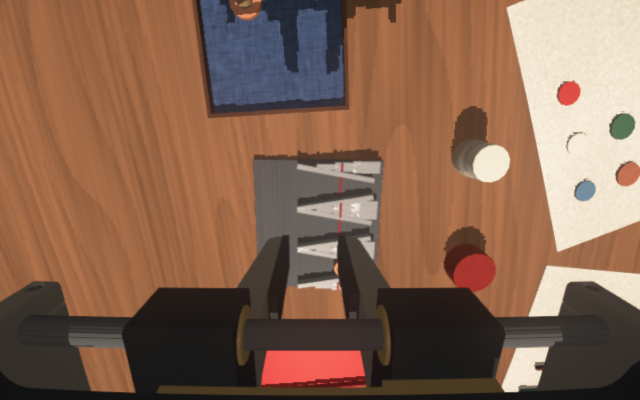

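A wedged at gauge x = 57 mm, beyond the line. Before going to B I'll check numerically, at its image patch, that it has not moved.

```bash
python3 - <<'E'
from h import *
def patch(k,X,r=12):
    c=load(k);u,v=proj(c,X).round().astype(int);return c["pixels"][v-r:v+r,u-r:u+r].astype(int)
for a,b in(("et","ht"),("ds","hs"),("fs","hs")):
    B=[.501,.255,.03];print(a,b,abs(patch(a,B)-patch(b,B)).mean().round(1))
def orange(k,z,roi):
    c=load(k);x0,y0,x1,y1=roi;h=cv2.cvtColor(c["pixels"][y0:y1,x0:x1],cv2.COLOR_BGR2HSV)
    m=((h[...,0]<25)&(h[...,2]>140)&(h[...,1]>60)).astype(np.uint8);n,l,s,ce=cv2.connectedComponentsWithStats(m)
    for i in range(1,n):
        if s[i,4]>15: print(k,s[i],(ce[i]+[x0,y0]).round(1),onz(c,ce[i]+[x0,y0],z).round(3))
orange("et",.035,(195,180,250,232));orange("ht",.035,(195,180,250,232))
E
```

```text
et ht 19.0
ds hs 46.5
fs hs 19.8
et [12 30 13 11 90] [213.1 214.8] [0.501 0.248 0.035]
```

```bash
python3 - <<'E'
from h import *
h=load("h1");print(onz(h,(246,12),.012),proj(h,[.502,.2555,.012]),proj(h,[.501,.255,.056]))
bot.goto([.501,.215,.13],rv(GY));w=cam("wrist","i1")
s=cam("scene","is")
cv2.imwrite("pics/i.png",np.hstack([w["pixels"][0:400,100:540],cv2.resize(s["pixels"][120:240,300:400],(333,400),interpolation=2)]))
E
```

```text
[0.50177472 0.24552318 0.012     ] [244.79864612   0.86773033] [232.50633769 -16.86252124]
```

View pics/i.png

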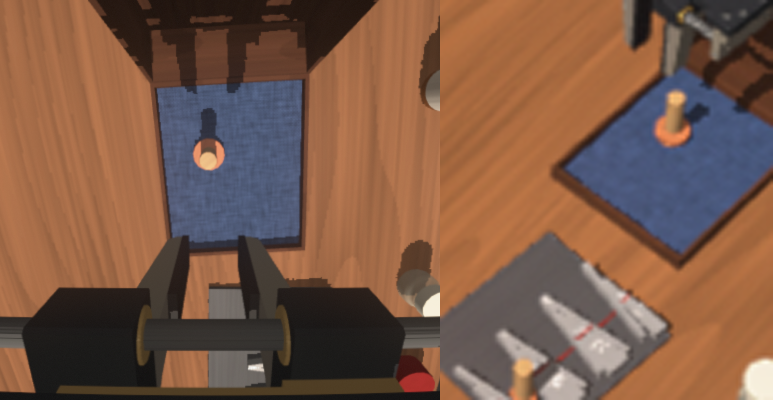

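B stands at wrist pixel (308,161) for its top and (309,154) for its foot. The scene view shows A upright in its lane.

```bash
python3 - <<'E'
from h import *
i=load("i1");a=onz(i,(308,161),.056);b=onz(i,(309,154),.012);print(a,b)
P=(a+b)/2;P[2]=.019
if abs(P[0]-.501)<.03 and abs(P[1]-.255)<.04:
    R=rv(GY);bot.set_gripper(.33,20)
    bot.goto(P+[0,0,.06],R);bot.line_to(P,max_speed=.12);st("at")
    bot.set_gripper(0,20);st("grip")
    bot.line_to(P+[0,0,.08],max_speed=.15);st("up")
    if bot.current_opening()*92>12:
        bot.line_to(g(-.025,.05,.075),max_speed=.2)
        slide(.05,.0215)
        bot.goto([.45,-.02,.22],rv(np.pi/2));w=cam("wrist","j1");s=cam("scene","js");cam("top","jt");st("end")
        cv2.imwrite("pics/j.png",np.vstack([cv2.resize(w["pixels"][180:320,200:400],(600,420),interpolation=2)[:300],cv2.resize(s["pixels"][180:270,270:390],(400,300),interpolation=2).copy() if 0 else cv2.resize(s["pixels"][180:260,260:420],(600,300),interpolation=2)]))
E
```

```text
[0.50189992 0.25567105 0.056     ] [0.50230789 0.25637934 0.012     ]
at [ 0.  -0.3  0.5] 30.1 [0.5031 0.256  0.02  ] 50.5
grip [-0.1 -0.2  3.1] 15.0 [0.5028 0.2563 0.0199] 50.9
up [-1.6  0.6 -0.6] 15.0 [0.5013 0.2558 0.098 ] 51.6
down z=0.0215 [-1.  -0.1  2.8] 15.0 [0.5071 0.0655 0.0219] 55.1
wedge cmd x=0.0170 f=[-9.8  1.  14. ] [-8.8  0.5 13.3] 15.1 [0.5467 0.0619 0.0221] 58.9
gauge xy 0.015194772070845772 0.050112469612195155
rel [-0.4  0.4 -0.6] 29.5 [0.5485 0.0616 0.0214] 59.5
end [-0.3 -0.4  0.8] 29.5 [ 0.4499 -0.0198  0.2196] 61.8
```

View pics/j.png

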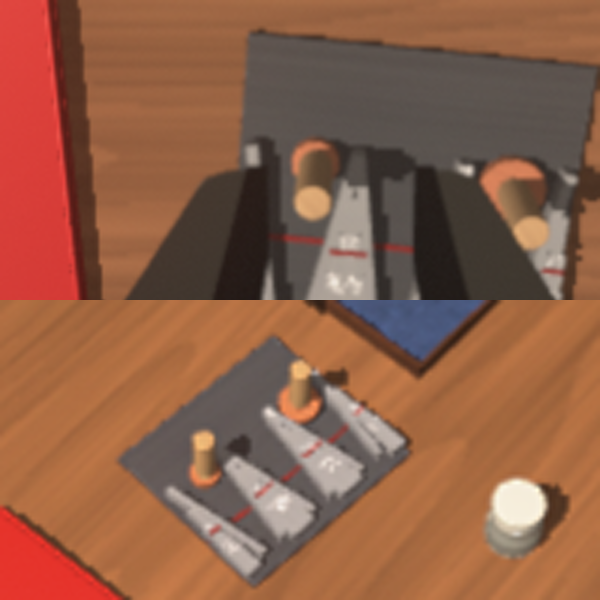

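```bash
python3 - <<'E'
from h import *
j,s=load("j1"),load("js")
def gg(p):
    d=p[:2]-GO;c,q=np.cos(GY),np.sin(GY);return np.round([c*d[0]+q*d[1],-q*d[0]+c*d[1],p[2]],4)
for n,w,sc in(("A",(304,247.7),(260+204/3.75,180+137/3.75)),("B",(376.7,257.7),(260+300/3.75,180+70/3.75))):
    X,r=tri([(j,w),(s,sc)]);print(n,X.round(4),np.round(r,4),gg(X),gg(onz(j,w,.058)),gg(onz(s,sc,.058)))
h=load("h1");print("A h1",proj(h,g(.057,-.05,.058)),proj(h,g(.057,-.05,.012)))
i=load("is");print("A in is: top px",(300+83*.3,120+365*.3),gg(onz(i,(300+83*.3,120+365*.3),.058)))
E
```

```text
A [ 0.5307 -0.0308  0.0582] [0.0001 0.0001] [ 0.0078 -0.0436  0.0582] [ 0.0079 -0.0435  0.058 ] [ 0.0076 -0.0436  0.058 ]
B [0.5454 0.0608 0.0561] [0.0011 0.0011] [0.014  0.0489 0.0561] [0.0135 0.0495 0.058 ] [0.0148 0.0467 0.058 ]
A h1 [347.4380725  287.62920075] [343.49312704 267.39752656]
A in is: top px (324.9, 229.5) [ 0.0563 -0.0514  0.058 ]
```

A had been knocked out of its wedge: it stood at 56 mm in the last view and is now at (8,-44) mm. B stopped at 14 mm, too early even for a 35 mm foot, with 14 N of down-pressure, so it was dragging rather than wedged. I'll redo both with the down-force regulated.

```bash
cat >> h.py <<'E'
def gpos():
    p=np.array(bot.current_ee_pos());c,s=np.cos(GY),np.sin(GY);d=p[:2]-GO;return np.round([c*d[0]+s*d[1],-s*d[0]+c*d[1],p[2]],4)
def take(P,N=20):
    bot.set_gripper(.33,N);bot.goto(P+[0,0,.07],rv(GY));bot.line_to(P,max_speed=.12);bot.set_gripper(0,N);st("grip")
    bot.line_to(P+[0,0,.02],max_speed=.1)
def slide2(ly,zt,lim=9):
    u=np.array([np.cos(GY),np.sin(GY),0])
    bot.line_to(g(-.025,ly,zt+.008),rv(GY),max_speed=.15);bot.hold(.2)
    f0=np.array(bot.current_contact_force());z=zt+.006
    while z>zt-.003:
        z-=.001;bot.line_to(g(-.025,ly,z),max_speed=.05)
        if bot.current_contact_force()[2]-f0[2]>1: break
    x=-.025;log=[]
    while x<.085:
        x+=.003 if x<.012 else .0015
        bot.line_to(g(x,ly,z),max_speed=.06)
        f=np.array(bot.current_contact_force())-f0
        if f[2]>3: z+=.0005
        elif f[2]<.5: z-=.0002
        log.append((round(x*1e3,1),round(-f@u,1),round(f[2],1),round(z*1e3,1)))
        if -f@u>lim: break
    print(log[::4],log[-4:],gpos())
    bot.hold(.2);bot.set_gripper(.32);print("rel",gpos(),bot.current_contact_force())
    p=np.array(bot.current_ee_pos());bot.line_to(p+[0,0,.07],max_speed=.2)
E
python3 - <<'E'
from h import *
take(g(.0142,.0495,.0215));slide2(.05,.0215)
take(g(.0078,-.0436,.0215));slide2(-.05,.0215)
bot.goto([.45,-.02,.22],rv(np.pi/2));cam("wrist","k1");cam("scene","ks");st("end")
E
```

```text
grip [-0.6  0.6  2.7] 15.3 [0.5463 0.0613 0.0222] 64.8
[(-22.0, np.float64(3.2), np.float64(5.9), 22.0), (-10.0, np.float64(0.7), np.float64(0.6), 22.5), (2.0, np.float64(1.3), np.float64(1.6), 22.3), (14.0, np.float64(1.1), np.float64(2.7), 22.3), (20.0, np.float64(0.6), np.float64(-0.1), 22.2), (26.0, np.float64(0.6), np.float64(-1.0), 22.5), (32.0, np.float64(1.7), np.float64(1.8), 22.3), (38.0, np.float64(6.1), np.float64(4.8), 23.8)] [(36.5, np.float64(4.9), np.float64(4.2), 23.3), (38.0, np.float64(6.1), np.float64(4.8), 23.8), (39.5, np.float64(8.9), np.float64(4.0), 24.3), (41.0, np.float64(9.4), np.float64(4.8), 24.8)] [0.0375 0.0501 0.0228]
rel [0.0418 0.0499 0.0246] [1.36466767 0.14691231 0.12199855]
grip [ 0.3 -0.2  2.5] 15.4 [ 0.5315 -0.0309  0.0223] 77.9
[(-22.0, np.float64(3.7), np.float64(7.1), 22.0), (-10.0, np.float64(0.3), np.float64(1.4), 22.5), (2.0, np.float64(0.6), np.float64(0.7), 22.5), (14.0, np.float64(0.4), np.float64(2.4), 22.3), (20.0, np.float64(1.4), np.float64(0.8), 22.4), (26.0, np.float64(0.2), np.float64(1.7), 22.4), (32.0, np.float64(0.9), np.float64(1.7), 22.4), (38.0, np.float64(1.2), np.float64(1.9), 22.4), (44.0, np.float64(0.6), np.float64(0.9), 22.9), (50.0, np.float64(1.0), np.float64(1.5), 22.3), (56.0, np.float64(2.5), np.float64(4.2), 22.8), (62.0, np.float64(3.9), np.float64(4.8), 22.9)] [(62.0, np.float64(3.9), np.float64(4.8), 22.9), (63.5, np.float64(6.3), np.float64(4.9), 23.4), (65.0, np.float64(8.4), np.float64(5.2), 23.9), (66.5, np.float64(9.9), np.float64(5.6), 24.4)] [ 0.0633 -0.0497  0.0226]
rel [ 0.0671 -0.0501  0.0241] [0.15219618 0.60350434 0.11297877]
end [-0.5  0.5 -0.1] 29.4 [ 0.4499 -0.02    0.2194] 95.1
```

```bash
python3 - <<'E'
from h import *
w,s=load("k1"),load("ks")
cv2.imwrite("pics/k.png",np.vstack([cv2.resize(w["pixels"][190:290,200:400],(600,300),interpolation=2),cv2.resize(s["pixels"][180:260,260:420],(600,300),interpolation=2)]))
E
```

```text
(no output)
```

View pics/k.png

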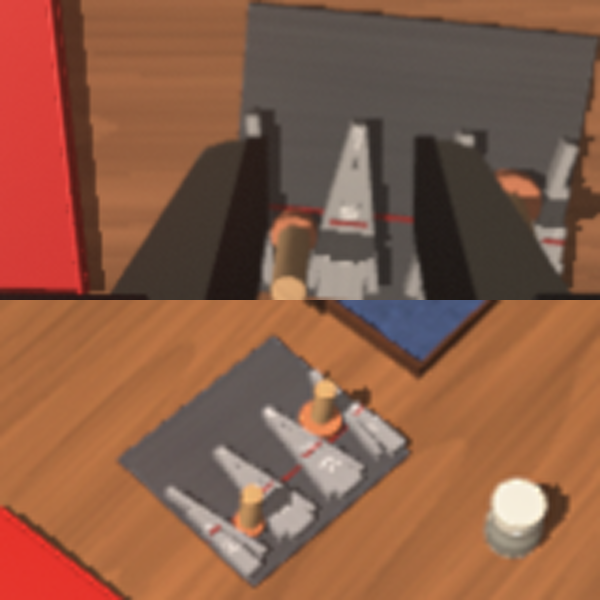

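A stands at scene (251,495) beyond the line and B at (324,389) short of it. That puts A in the white tray and B in the red.

```bash
cat >> h.py <<'E'
def place(Gp,T):
    bot.set_gripper(.33,25);bot.goto(Gp+[0,0,.07],rv(GY));bot.line_to(Gp,max_speed=.12);bot.set_gripper(0,25);st("grip")
    u=np.array([np.cos(GY),np.sin(GY),0])
    bot.line_to(Gp-.006*u+[0,0,.0005],max_speed=.05);bot.line_to(Gp-.008*u+[0,0,.05],max_speed=.12);st("lifted")
    if bot.current_opening()*92<12: return False
    T=np.array(T);bot.line_to([*T,.075],max_speed=.2);bot.line_to([*T,.028],max_speed=.12);bot.hold(.2)
    f0=bot.current_contact_force()[2];z=.026
    while z>.013:
        bot.line_to([*T,z],max_speed=.05)
        if bot.current_contact_force()[2]-f0>1.5: break
        z-=.001
    st(f"down {z}");bot.set_gripper(.33);bot.line_to([*T,.09],max_speed=.2);return True
E
python3 - <<'E'
from h import *
w,s=load("k1"),load("ks")
X,r=tri([(w,(296.3,286)),(s,(326.9,232))]);c,q=np.cos(GY),np.sin(GY)
ga=lambda p:(c*(p[0]-GO[0])+q*(p[1]-GO[1]),-q*(p[0]-GO[0])+c*(p[1]-GO[1]))
b=onz(s,(346.4,203.7),.058);print(X,r,ga(X),ga(b))
a=ga(X)
ok=place(g(a[0] if abs(a[0]-.063)<.005 else .063,-.05,.0225),(.566,-.299))
if ok: place(g(.0365,.05,.0225),(.525,-.192))
st("end")
E
```

```text
[ 0.5865518  -0.0426718   0.05464423] [np.float64(0.0012049464725624678), np.float64(0.0012049464725625814)] (np.float64(0.06445128394448385), np.float64(-0.05036363003468224)) (np.float64(0.03869801830055874), np.float64(0.047596010071568315))
grip [-3.5  0.5  6.3] 15.0 [ 0.5865 -0.0424  0.0236] 97.9
lifted [-0.2 -0.  -1. ] 15.1 [ 0.5783 -0.0415  0.0721] 98.8
down 0.019999999999999993 [-1.2  0.1  3.2] 15.0 [ 0.5662 -0.2993  0.0206] 102.7
grip [-2.  -0.2  5.2] 15.1 [0.5683 0.0598 0.0234] 106.3
lifted [-0.3  0.6 -1.3] 15.0 [0.5596 0.0606 0.072 ] 107.1
down 0.018999999999999993 [-2.5  0.9  8. ] 15.0 [ 0.5254 -0.1924  0.0201] 111.3
end [-0.4  1.  -1. ] 30.2 [ 0.5248 -0.1919  0.0895] 112.2
```

```bash
python3 - <<'E'
from h import *
R=rv(np.pi/2+CY);D=np.array([0,0,-.006])
bot.line_to([.525,-.192,.2],max_speed=.25)
bot.set_gripper(.45,14)
p=pin(1.75)-G+D
bot.goto(np.array([.42,.12,.27]),R)
bot.goto(p+[0,0,.07],R);bot.line_to(p,max_speed=.1);st("at")
bot.set_gripper(0,14);st("grip")
if bot.current_opening()*92>7:
    for th in list(np.arange(1.65,.1,-.125))+[.1,.03,0]:
        bot.line_to(pin(th)-G+D,max_speed=.1)
        o=bot.current_opening()*92
        print(round(th,2),np.round(bot.current_contact_force(),1),round(o,1))
        if o<6: print("slip");break
    bot.set_gripper(.4);st("rel");bot.line_to(np.array(bot.current_ee_pos())+[0,0,.1],max_speed=.15)
    bot.goto([.35,.0,.3],rv(np.pi/2))
s=cam("scene","ms")["pixels"];t=cam("top","mt")["pixels"]
cv2.imwrite("pics/m.png",np.vstack([cv2.resize(s[110:350,200:520],(600,450))[:300],cv2.resize(t[110:260,160:460],(600,300))]) if 0 else np.vstack([cv2.resize(s[120:350,190:500],(445,330)),cv2.resize(t[140:260,160:460],(445,178)).copy()]))
st("end")
E
```

```text
at [ 0.3 -0.4 -0.3] 41.3 [0.4298 0.3779 0.1535] 116.3
grip [0.5 0.6 0.4] 9.5 [0.4294 0.3779 0.153 ] 116.9
1.65 [-0.2  1.2  1.8] 8.8
1.52 [1.5 1.2 3. ] 9.4
1.4 [2.6 0.5 1.4] 9.3
1.27 [ 3.9  1.1 -0.4] 9.5
1.15 [ 4.1 -0.  -1. ] 9.3
1.02 [ 5.2  0.  -1.2] 9.2
0.9 [ 5.1  0.  -1.1] 9.7
0.77 [ 4.3  1.  -1. ] 9.4
0.65 [ 4.3  0.9 -0.4] 9.5
0.52 [ 4.9  1.3 -1.7] 9.3
0.4 [ 6.5  2.4 -1.7] 9.4
0.27 [ 5.3  2.1 -1.1] 9.4
0.15 [ 5.1  3.6 -1.6] 9.3
0.1 [ 6.7  3.9 -0.5] 9.5
0.03 [ 5.4  5.  -1.5] 9.4
0 [1.8 5.8 7.6] 9.4
rel [ 0.7 -0.4 -0.6] 36.8 [0.4192 0.1602 0.0108] 122.9
end [0.1 0.2 0.4] 36.8 [0.3497 0.0007 0.2984] 124.8
```

View pics/m.png

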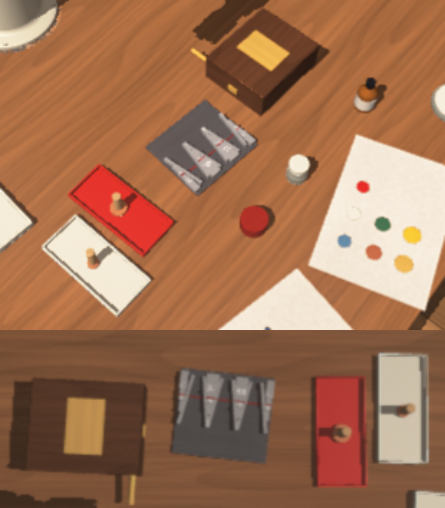

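The case is shut. One blank stands upright in the red tray at (118,203) and one in the small white tray at (92,260). The bystanders are in place.

```bash
python3 -c "
from workcell import bot
bot.job_done();print(bot.current_clock())"
```

```text
the job is handed in; nothing more can be done
the job is handed in; nothing more can be done
```

I handed the job in at about 125 s of the 210 s allowed. The case held two blanks. Both were wedged in the gauge, read and sorted, and the case is shut again.

**Gauge reading:** The first blank wedged at about 63 mm from the lane mouth, past the red line at 50 mm, so it is in the small white tray. The second wedged at about 37 mm, short of the line, so it is in the red tray. Both readings come from the gripper position. The camera gave 64 mm and 39 mm, which puts them on the same sides.

**What went wrong and was mended:**
- **Lid:** The first two grips on the lid pin slipped off. Gripping it deeper opened the lid to its stop, where it stayed.
- **First blank:** It had reached about 56 mm when it was knocked back to 8 mm while the arm was away from it. I slid it in again.
- **Second blank:** My first slide stopped at about 14 mm from friction, because I was pressing down too hard. I redid it with the down-force held low.

**Last checks:** The final pictures show the lid shut and one blank upright in each correct tray. The jar, tin and bottle look unmoved in that picture; I did not measure them. The forces I read stayed below about 16 N.

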